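# Grade loose steel balls on the sizing ramp

### The job

Pick up the scoop by its handle, hold its open end close over the top of the sizing ramp and tip it, so that the three steel balls roll down and each drops into the slot for its size. Then stand the empty scoop back upright in the middle of its rubber mat and let go; leave the spray can, the carton and the torch where they are.

Things in the scene. Friction and masses are not known exactly. Their poses are not given: they have to be found in the camera images.
- ramp: Fixed aluminium sizing ramp, 385 x 104 mm. Origin: on the bench under it; x level, pointing downhill, z up. V trough (96 mm wide inside, sides rise 25 deg) falling 11 deg to +x: closed feed 120 mm long at the high end, then a valley slot in three steps, 19.5, 28 and 42.5 mm wide. Feed walls top out 182 mm above the bench, the end wall at x = -200 mm at 156 mm. A ball drops into the first slot it fits.
- feed (a point): Point in the valley of the ramp's feed, 40 mm from its high end wall, 129 mm above the bench: bring the scoop's lip over here, pointing downhill. Tipped in steadily from low down the balls sort themselves; flung in fast, the small ball can fly past its slot. Same axes as the ramp.
- slot_narrow (a point): Middle of the floor of the narrow slot's pocket (19.5 mm wide, 100 mm long, 30 mm deep, for the 16 mm ball). Axes as the ramp.
- slot_middle (a point): Middle of the floor of the middle slot's pocket (28 mm wide, 90 mm long, 42 mm deep, for the 25 mm ball). Axes as the ramp.
- slot_wide (a point): Middle of the floor of the wide slot's pocket (42.5 mm wide, 70 mm long, 53 mm deep, for the 38 mm ball). Axes as the ramp.
- scoop: Steel trough 48 mm wide, 155 mm long, walls 32 mm high, 0.2 kg (0.5 kg with the balls). Origin: underside, below the handle; x points to the open end, z up. The floor is 4 mm thick, flat from x = -63 to +54 mm, then rises at 20 deg to the open lip: balls leave only when it is tipped open end down by well over 20 deg; about 40 deg empties it.
- handle (a point): Middle of the scoop's handle, 97 mm above its underside: a black bar across the trough, 54 mm long in the scoop's y, 16 mm thick in x, 24 mm tall, on a 3 mm upright at each end. Clear above and on both x sides; pinch it across the 16 mm, fingers closing along the scoop's x.
- lip (a point): Upper edge of the scoop's lip at its open end: 89 mm ahead of the handle and 80 mm below it.
- ball_small: Polished steel ball, rolling freely, 16 mm diameter, 17 g, loose in the scoop. Origin at its centre; its axes mean nothing. The order of the three balls in the scoop varies.
- ball_medium: Steel ball, 25 mm diameter, 64 g, loose in the scoop. Origin at its centre.
- ball_large: Steel ball, 38 mm diameter, 226 g, loose in the scoop. Origin at its centre.
- mat: Fixed black rubber mat, 200 mm (x) by 110 mm (y), 3 mm thick, on which the scoop stands. Origin: underside centre.
- spray_can: Bystander: aluminium spray can, 64 mm diameter, 180 mm tall, upright. Origin: underside centre.
- carton: Bystander: closed cardboard carton 80 x 120 x 50 mm. Origin: underside centre.
- torch: Bystander: brass-coloured torch lying on the bench, 140 mm long along its x, head 35 mm. Origin: underside, near the middle.

How it is judged:
On the way:
1. the scoop is tipped (by more than 23 deg) with its lip within 120 mm of the feed point (angle between scoop's own z axis and vertical above 0.4 rad and distance between lip and feed below 0.12 m), for 0.2 s.
At the end, for the whole second after the job is handed in: Each ball lies at rest down in the pocket of its own slot (16 mm ball in the narrow, 25 mm in the middle, 38 mm in the wide one), and the scoop stands upright (within 6 deg) and still on the mat, its origin within 60 mm of the mat's centre (x of ball_small in the frame of slot_narrow between -0.05 and 0.05 m and y of ball_small in the frame of slot_narrow between -0.02 and 0.02 m and z of ball_small in the frame of slot_narrow between -0.01 and 0.018 m and linear speed of each of ball_small, ball_medium, ball_large, scoop below 0.03 m/s and x of ball_medium in the frame of slot_middle between -0.045 and 0.045 m and y of ball_medium in the frame of slot_middle between -0.02 and 0.02 m and z of ball_medium in the frame of slot_middle between -0.01 and 0.027 m and x of ball_large in the frame of slot_wide between -0.036 and 0.036 m and y of ball_large in the frame of slot_wide between -0.02 and 0.02 m and z of ball_large in the frame of slot_wide between -0.01 and 0.038 m and horizontal distance between scoop and mat below 0.06 m and angle between scoop's own z axis and vertical below 0.1 rad and z of scoop in the frame of mat below 0.008 m); the robot touches nothing.
It fails at once if the spray can is moved by more than 30 mm (distance of spray_can from where it was at the start of the episode above 0.03 m).
It fails at once if the small carton is moved by more than 30 mm (distance of carton from where it was at the start of the episode above 0.03 m).
It fails at once if the torch is moved by more than 30 mm (distance of torch from where it was at the start of the episode above 0.03 m).
It also fails if it takes over 58 s, if anything falls off the work surface, if the arm or the gripper's body presses on something with over 40 N, if the wrist force passes 120 N, or if a joint passes its speed limit or range.

### The arm

A 7-joint arm with a two-finger parallel gripper is mounted at the origin on the work surface. World frame = base frame: x ahead of the robot, y to its left, z up, the work surface at z = 0. Lengths are in m, angles in rad, forces in N, time in s.
With the tool pointing down it reaches from about 0.4 to 0.9 m from the base axis. Payload 5.5 kg.
Tool frame: the origin (TCP) lies on the centre line of the jaws, within the pads' length; the fingertips stand 25 mm ahead of it and the grasp point (between the pads) lies 6 mm ahead of it; z points along the fingers, y is the direction in which the jaws open and shut (so a half turn about z gives the same grasp; the last joint's range is limited). The gripper opens to 92 mm and grips with 3 to 60 N. Pads are 19 mm wide; open, the fingers measure 130 mm over their backs; the gripper's body (75 mm by 190 mm) begins 47 mm behind the grasp point.
Start: joints at [-0.998, 0.501, -0.427, 1.55, 0.221, 1.138, -0.21], TCP at [0.198, 0.619, 0.252] pointing down, gripper open.
Joint ranges: [-2.88, 2.88], [-0.31, 2.03], [-1.54, 1.56], [0.2, 2.42], [-1.41, 4.55], [0.19, 2.02], [-2.57, 2.57]. Speed limits (rad/s): [2.57, 2.57, 3.14, 3.14, 3.14, 3.14, 3.14].

### API

Orientations are given as [roll, pitch, yaw] about the fixed x, y, z axes, in that order (R = Rz(yaw) Ry(pitch) Rx(roll)).
In Python, from plant import robot gives the robot as it stands.
- The arm moves only by the shell command python3 -m pendant 'ROWS' [FORCE]. ROWS is JSON, a list that holds one entry, the list of rows, each a list of 7 numbers: the shift along the world's x, y, z in m, then the turn, a rotation vector about the world's x, y, z in rad, then the opening, from 0 (shut) to 1 (fully open). In form: [[[dx, dy, dz, wx, wy, wz, gripper], ...]]. A call has exactly 8 rows; each row is the pose to reach, as a shift and turn from the pose commanded when the call began; what a row does not reach only later rows make up. A row lasts 1/12 s, in which the tool goes at most 41.7 mm and 7.16 degrees, less where a joint would pass 70% of its speed; a pose out of reach is approached as far as the arm can. A call with a gripper value outside its range is refused whole. The fingers move at their own pace and stop on an object; FORCE is the grip in N (left out, the last holds). Time passes only in rows, so rows that repeat a pose let the fingers close, or fill a call up. It gives the time, the measured TCP pose, the force and the opening at its end, in the units of the state.
- robot.read_state(): the state, without advancing time (a new reading comes with each control period).
- robot.read_camera(name): name is "side" or "top" or "wrist"; returns a dict with "img" (480x640x3 uint8, blue, green, red), "fx", "fy", "cx", "cy" (pixels), "R" (3x3) and "t" (3): a world point X has camera coordinates R X + t; the wrist camera has in their place "tool_from_camera" (4x4, takes a point from camera to tool coordinates, whose origin is the TCP and whose axes are the flange's). Camera axes: x right, y down, z forward; pixel columns grow to the right and rows downward; lengths in m; the calibration is good to about 2 mm. A picture is of the moment at which its call begins: read the wrist's pose just before it. There is no depth.
- robot.job_done(): hands the job in, once; it reports no verdict.
The state is a dict: "time_s": time; "joint_positions": joint angles; "qd": joint speeds; "effort": joint torques, N m; "tool_pos": TCP position; "tcp_rot": TCP orientation; "contact_force": force on the tool from outside, world axes, zero at the start; "ft_torque": the same for the moment, N m; "width": finger opening in m.
Only numpy, scipy, OpenCV 4.12 (cv2) and the standard library are available. Lean on these libraries where they do the work, as an engineer would, in place of code of your own. Each camera call takes 0.05 s, during which the arm holds its last target.

## Working session

There is one attempt and no reset: what is moved stays moved. The work goes in short steps, Python scripts to look and compute and a shell command to move; the robot and the scene stay as the last step left them, time stands still between calls to the robot, and variables do not carry over. Pictures are saved under pics/ and viewed, and the job is handed in when it is done.

```bash
mkdir -p pics; ls; python3 - <<'E'
from plant import robot
import cv2
s=robot.read_state();print(s)
for n in("side","top","wrist"):
    c=robot.read_camera(n);cv2.imwrite(f"pics/{n}0.png",c["img"])
    print(n,{k:v for k,v in c.items() if k!="img"})
E
```

```text
pics
{'time_s': 0.0, 'joint_positions': array([-0.9977992 ,  0.5018339 , -0.42675504,  1.55142091,  0.22078815,
        1.13829029, -0.21030237]), 'qd': array([-2.30361478e-03, -3.35757482e-04, -2.60256963e-04, -6.36509835e-04,
       -4.37232157e-04,  3.00855080e-06,  2.08232732e-05]), 'effort': array([ 1.49640360e-03, -5.66617370e+01, -5.81630051e+00, -2.79102248e+01,
       -6.88651018e-02,  3.10041779e-02,  1.89441339e-04]), 'tool_pos': array([0.19803063, 0.6184327 , 0.25069595]), 'tcp_rot': array([-3.13969000e+00, -6.15300197e-05,  2.83180546e+00]), 'contact_force': array([-0.12548531,  0.19097932,  0.3576943 ]), 'ft_torque': array([ 0.02552036,  0.07310487, -0.00763571]), 'width': 0.09203561120630045}
side {'fx': 587.8410854419604, 'fy': 587.8410854419604, 'cx': 330.42327359726966, 'cy': 233.6417720051811, 'R': array([[ 0.81913684, -0.57345735,  0.01270813],
       [-0.41166248, -0.60316561, -0.68317293],
       [ 0.39943565,  0.55438066, -0.73014605]]), 't': array([-0.49857572,  0.326207  ,  1.11528363])}
top {'fx': 437.4323232657295, 'fy': 437.4323232657295, 'cx': 318.3901703866824, 'cy': 240.52632989852756, 'R': array([[ 0.00722872, -0.99984682, -0.01594009],
       [-0.99389412, -0.00542874, -0.11020443],
       [ 0.11010102,  0.01663939, -0.99378111]]), 't': array([0.0033452 , 0.61602083, 1.12702014])}
wrist {'fx': 408.37573005381273, 'fy': 408.37573005381273, 'cx': 322.2644715023801, 'cy': 241.31956606906044, 'tool_from_camera': array([[-9.00297402e-04, -9.55782970e-01, -2.94071598e-01,
         7.99504910e-02],
       [ 9.99999413e-01, -6.83062147e-04, -8.41419942e-04,
         1.61173826e-03],
       [ 6.03345674e-04, -2.94072182e-01,  9.55783023e-01,
        -1.33624009e-01],
       [ 0.00000000e+00,  0.00000000e+00,  0.00000000e+00,
         1.00000000e+00]])}
```

View pics/side0.png

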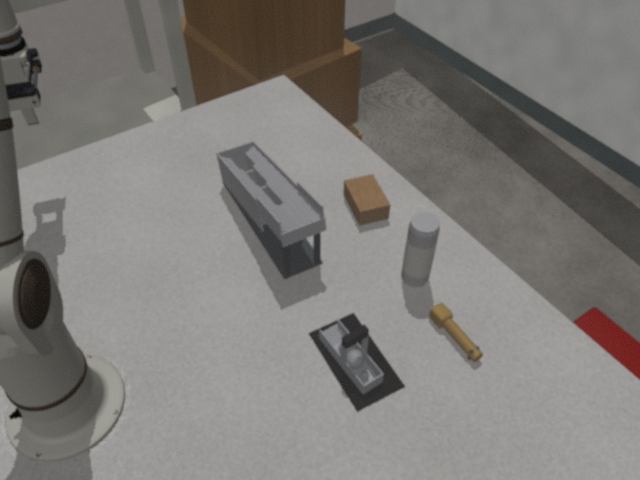

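View pics/top0.png

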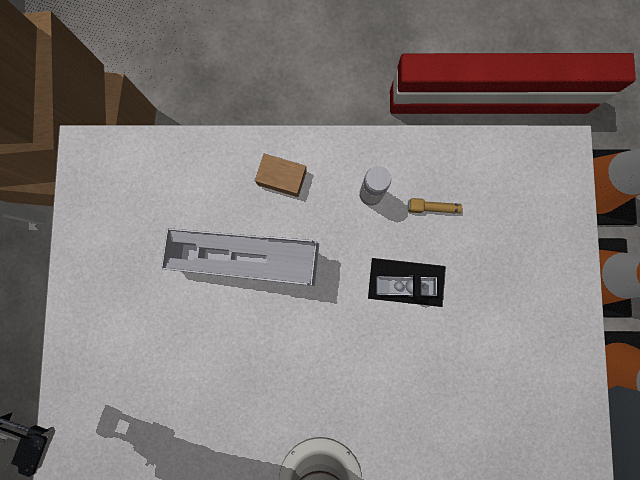

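View pics/wrist0.png

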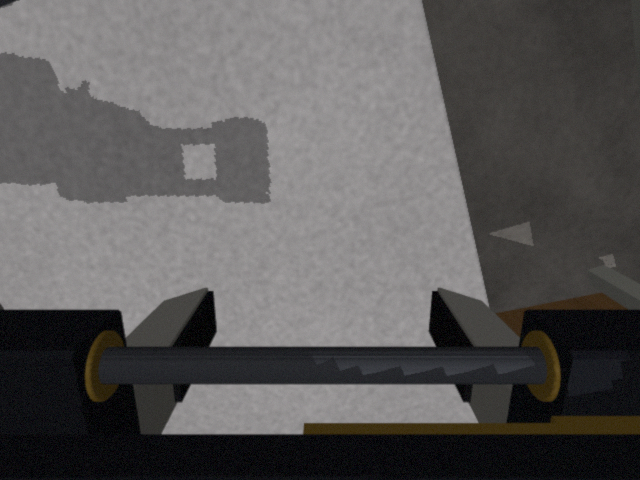

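The side view shows the ramp (220–325, 145–275), and the scoop on its mat with the handle at about (355,333). In the top view the feed is at the right end of the ramp (315,262) and downhill is to the left, towards +y. The scoop is at (376–438, 286) with its handle near (418,287). I'll zoom in next.

```bash
python3 - <<'E'
import cv2
t=cv2.imread("pics/top0.png");s=cv2.imread("pics/side0.png")
cv2.imwrite("pics/ts.png",cv2.resize(t[250:315,360:455],None,fx=8,fy=8,interpolation=cv2.INTER_CUBIC))
cv2.imwrite("pics/tr.png",cv2.resize(t[220:295,155:325],None,fx=4.7,fy=4.7,interpolation=cv2.INTER_CUBIC))
cv2.imwrite("pics/ss.png",cv2.resize(s[305:415,300:410],None,fx=5,fy=5,interpolation=cv2.INTER_CUBIC))
cv2.imwrite("pics/sr.png",cv2.resize(s[135:285,205:335],None,fx=4,fy=4,interpolation=cv2.INTER_CUBIC))
E
```

```text
(no output)
```

View pics/ts.png

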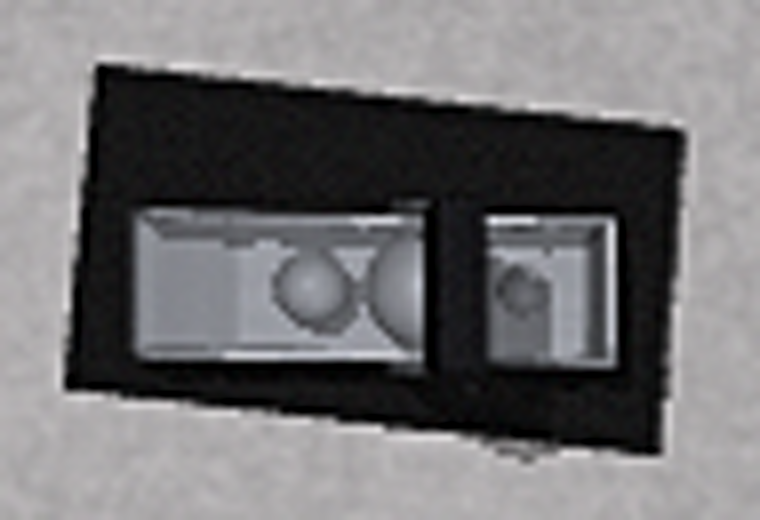

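View pics/tr.png

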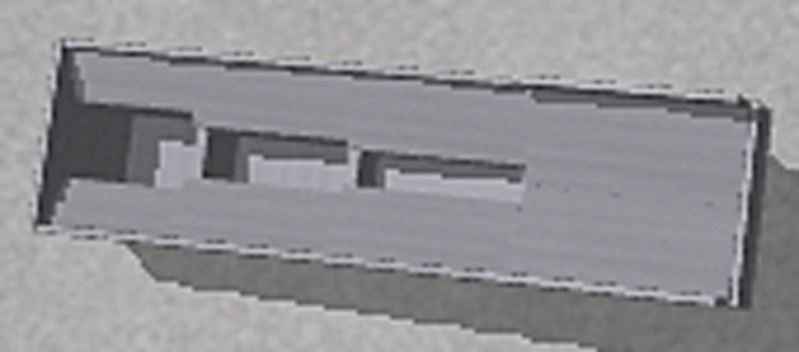

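View pics/ss.png

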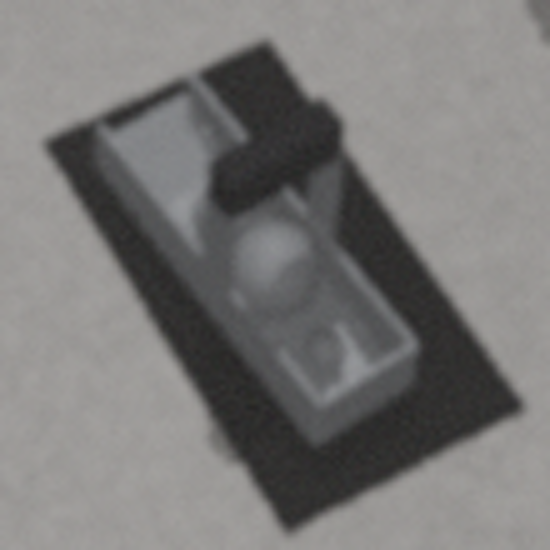

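View pics/sr.png

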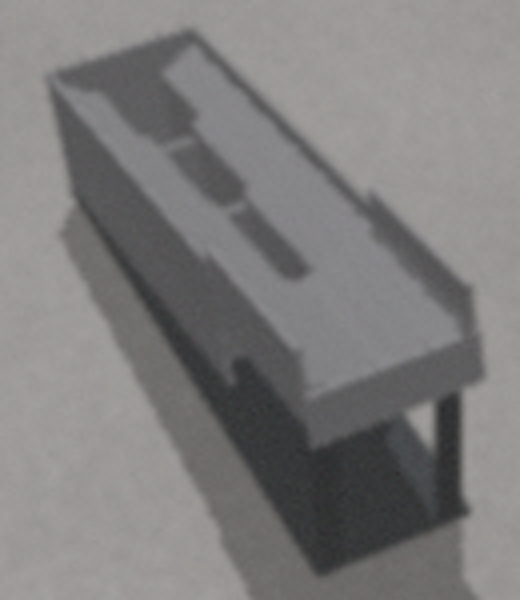

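The crops show the medium ball nearest the lip, then the large one under the handle, then the small one at the closed end. The open end faces +y, like downhill on the ramp. Next I'll triangulate corners from both views.

```bash
cat > h.py <<'E'
import numpy as np, cv2
from plant import robot
from scipy.spatial.transform import Rotation as Rot
C={n:robot.read_camera(n) for n in("top","side")}
def ray(c,p):
    c=C[c] if isinstance(c,str) else c
    R,t=np.array(c["R"]),np.array(c["t"])
    d=R.T@np.array([(p[0]-c["cx"])/c["fx"],(p[1]-c["cy"])/c["fy"],1]);return -R.T@t,d
def plane(c,p,z):
    o,d=ray(c,p);return o+d*(z-o[2])/d[2]
def tri(pt,ps):
    A=[];b=[]
    o1,d1=ray("top",pt);o2,d2=ray("side",ps)
    s=np.linalg.lstsq(np.c_[d1,-d2],o2-o1,rcond=None)[0]
    a,b=o1+s[0]*d1,o2+s[1]*d2
    return (a+b)/2,np.linalg.norm(a-b)*1000
def wristcam(st,c):
    Rt=Rot.from_euler("xyz",st["tcp_rot"]).as_matrix();T=np.array(c["tool_from_camera"])
    Rw=Rt@T[:3,:3];tw=Rt@T[:3,3]+st["tool_pos"]
    return dict(c,R=Rw.T,t=-Rw.T@tw)
E
python3 - <<'E'
from h import *
np.set_printoptions(precision=4,suppress=True)
T=lambda x,y:(x/4.7+155,y/4.7+220); S=lambda x,y:(x/4+205,y/4+135)
P={}
for n,a,b in [("lowfar",T(62,42),S(190,30)),("lownear",T(36,230),S(50,75)),("highfar",T(745,100),S(470,290)),("highnear",T(722,301),S(300,350))]:
    P[n],e=tri(a,b);print(n,P[n],e)
print("highfar@.182",plane("top",T(745,100),.182),"near",plane("top",T(722,301),.182))
for a,b in(("highfar","lowfar"),("highnear","lownear")):
    d=P[b]-P[a];print(np.linalg.norm(d[:2]),np.degrees(np.arctan2(d[1],d[0])))
print("width",np.linalg.norm((P["highfar"]-P["highnear"])[:2]))
# feed slope slot ends, valley line
u=lambda x,y:(x/8+360,y/8+250); v=lambda x,y:(x/5+300,y/5+305)
m=[plane("top",u(*p),.003) for p in((97,66),(683,130),(661,453),(67,388))]
m2=[plane("side",v(*p),.003) for p in((268,42),(523,408),(290,532),(47,145))]
print("mat top",*m,np.mean(m,0));print("mat side",*m2,np.mean(m2,0))
# trough rim
q=[plane("top",u(*p),.037) for p in((132,207),(617,215),(617,368),(132,360))]
print("rim",*q); 
print("rim side near closed",plane("side",v(415,350),.037),plane("side",v(320,403),.037))
# handle top ends z=.003+.109
print("handle",[plane("top",u(*p),.112) for p in((435,205),(485,205),(485,370),(430,370))])
print("handle side",tri(u(460,205),v(325,110)),tri(u(457,370),v(235,185)))
E
```

```text
lowfar [0.6354 0.3877 0.096 ] 2.856725678197796
lownear [0.536  0.3944 0.0998] 2.0236594495850735
highfar [0.5973 0.0162 0.1833] 0.6891172994838509
highnear [0.4992 0.0262 0.1866] 0.03337021462807583
highfar@.182 [0.5978 0.0161 0.182 ] near [0.4992 0.0264 0.182 ]
0.3734414171626682 84.15921365088725
0.36997977872998 84.28862336282546
width 0.09866604258559329
mat top [ 0.5719 -0.1381  0.003 ] [ 0.5515 -0.3351  0.003 ] [ 0.4438 -0.3251  0.003 ] [ 0.4638 -0.1274  0.003 ] [ 0.5077 -0.2314  0.003 ]
mat side [ 0.5728 -0.1381  0.003 ] [ 0.5515 -0.3342  0.003 ] [ 0.4455 -0.3239  0.003 ] [ 0.4655 -0.1279  0.003 ] [ 0.5088 -0.231   0.003 ]
rim [ 0.5234 -0.1456  0.037 ] [ 0.5218 -0.3037  0.037 ] [ 0.4723 -0.3026  0.037 ] [ 0.4737 -0.1453  0.037 ]
rim side near closed [ 0.5183 -0.304   0.037 ] [ 0.4747 -0.3012  0.037 ]
handle [array([ 0.5223, -0.2294,  0.112 ]), array([ 0.5224, -0.2446,  0.112 ]), array([ 0.4724, -0.2437,  0.112 ]), array([ 0.4723, -0.227 ,  0.112 ])]
handle side (array([ 0.5218, -0.2363,  0.1138]), np.float64(1.11091032084826)) (array([ 0.4747, -0.238 ,  0.1055]), np.float64(5.689793690279413))
```

```bash
cat >> h.py <<'E'
YR=np.radians(84.2)          # ramp yaw
HI=np.array([0.5484,0.0211]) # high end mid
D=np.array([np.cos(YR),np.sin(YR)])
def ramp(x,lat=0): # x in ramp frame (high end -198)
    return HI+(x+0.198)*D+lat*np.array([-D[1],D[0]])
def tcp_for(lipx,lipz,th): # th rad nose down; TCP world, handle
    c,s=np.cos(th),np.sin(th)
    xs=np.array([c,-s]);zs=np.array([s,c])
    lip=np.array([lipx,lipz]); 
    h=lip-(0.089*xs-0.080*zs); t=h+0.006*zs
    # clearance under scoop at wall x -.2..-.195 and above V (valley .129 at -.16, sides +.011)
    prof=[h+a*xs+(b-.097)*zs for a,b in((-.063,0),(.054,0),(.092,.0135))]
    prof=np.array(prof)
    wz=np.interp([-.203,-.19],prof[:,0],prof[:,1]).min()-.156
    vz=min(p[1]-(.129-(p[0]+.16)*np.tan(np.radians(11))+.0112) for p in prof if p[0]>-.2) if (prof[:,0]>-.2).any() else 9
    return np.r_[ramp(t[0]),t[1]],wz*1000,vz*1000
E
python3 - <<'E'
from h import *
np.set_printoptions(precision=4,suppress=True)
T=lambda x,y:(x/4.7+155,y/4.7+220)
p=plane("top",T(523,183),.1135);print("slot start",p,"x_ramp",(p[:2]-HI)@D-.198,"lat",(p[:2]-HI)@[-D[1],D[0]])
p=plane("top",T(765,105),.15);print((p[:2]-HI)@D-.198)
print("feed",ramp(-.16),robot.read_state()["tool_pos"])
for lx in(-.16,-.15,-.14):
  for lz in(.155,.165,.175,.19):
    for th in(0,10,20,30,42): print(lx,lz,th,*tcp_for(lx,lz,np.radians(th)))
E
```

```text
slot start [0.5608 0.1341 0.1135] x_ramp -0.08435923128505154 lat -0.0009524840836472966
-0.2071620438817239
feed [0.5522 0.0589] [0.1981 0.619  0.2515]
-0.16 0.155 0 [ 0.5432 -0.0296  0.241 ] -18.000000000000014 -9.003310819820143
-0.16 0.155 10 [ 0.5449 -0.0134  0.2551] -10.680192231593693 -3.1378131941293965
-0.16 0.155 20 [0.5468 0.005  0.2663] -5.071175197175343 3.2727158084935315
-0.16 0.155 30 [0.5488 0.025  0.274 ] 0.15383018872547338 10.033495508188189
-0.16 0.155 42 [0.5514 0.0504 0.2785] 6.73581527717107 10.169729105072273
-0.16 0.165 0 [ 0.5432 -0.0296  0.251 ] -8.000000000000007 0.9966891801798661
-0.16 0.165 10 [ 0.5449 -0.0134  0.2651] -0.6801922315936848 6.862186805870612
-0.16 0.165 20 [0.5468 0.005  0.2763] 4.928824802824666 13.27271580849354
-0.16 0.165 30 [0.5488 0.025  0.284 ] 10.153830188725427 20.033495508188143
-0.16 0.165 42 [0.5514 0.0504 0.2885] 16.735815277171078 20.169729105072282
-0.16 0.175 0 [ 0.5432 -0.0296  0.261 ] 2.0000000000000018 10.996689180179875
-0.16 0.175 10 [ 0.5449 -0.0134  0.2751] 9.319807768406296 16.862186805870593
-0.16 0.175 20 [0.546
[... 2905 characters left out ...]
0000000018 14.88429536293423
-0.14 0.175 10 [0.5469 0.0065 0.2751] 10.554096633365567 20.74979298862495
-0.14 0.175 20 [0.5488 0.0249 0.2863] 19.107489581219607 27.160321991247905
-0.14 0.175 30 [0.5508 0.0449 0.294 ] 28.237604307034008 33.921101690942535
-0.14 0.175 42 [0.5534 0.0703 0.2985] 41.14444581158358 34.057335287826675
-0.14 0.19 0 [ 0.5453 -0.0097  0.276 ] 17.000000000000014 29.884295362934242
-0.14 0.19 10 [0.5469 0.0065 0.2901] 25.55409663336558 35.74979298862496
-0.14 0.19 20 [0.5488 0.0249 0.3013] 34.10748958121962 42.16032199124792
-0.14 0.19 30 [0.5508 0.0449 0.309 ] 43.23760430703402 48.92110169094255
-0.14 0.19 42 [0.5534 0.0703 0.3135] 56.144445811583594 49.05733528782669
```

```bash
python3 -m pendant '[[[0.03,-0.025,0.02,0,0,0.03,1],[0.055,-0.055,0.04,0,0,0.06,1],[0.08,-0.085,0.06,0,0,0.09,1],[0.105,-0.115,0.06,0,0,0.12,1],[0.13,-0.148,0.06,0,0,0.15,1],[0.155,-0.181,0.06,0,0,0.18,1],[0.18,-0.214,0.06,0,0,0.21,1],[0.204,-0.247,0.06,0,0,0.21,1]]]' 50
python3 -m pendant '[[[0.02,-0.035,0,0,0,0,1],[0.04,-0.07,0,0,0,0,1],[0.06,-0.105,0,0,0,0,1],[0.08,-0.14,0,0,0,0,1],[0.1,-0.175,0,0,0,0,1],[0.12,-0.21,0,0,0,0,1],[0.135,-0.245,0,0,0,0,1],[0.15,-0.275,0,0,0,0,1]]]'
```

```text
time_s: 1.02
tool_pos: [0.4022, 0.3717, 0.3121]
tcp_rot: [3.141, 0.001, 3.043]
contact_force: [1.0, 0.5, 0.6]
width: 0.0919
time_s: 1.68
tool_pos: [0.5519, 0.0953, 0.3119]
tcp_rot: [-3.141, 0.001, 3.04]
contact_force: [1.0, 0.0, 0.4]
width: 0.0918
```

```bash
python3 -m pendant '[[[0,-0.005,0,-0.12,0.012,0,1],[0,-0.01,0,-0.24,0.024,0,1],[0,-0.015,0,-0.36,0.037,0,1],[0,-0.02,0,-0.48,0.049,0,1],[0,-0.025,0,-0.6,0.061,0,1],[0,-0.03,0,-0.729,0.074,0,1],[0,-0.035,0,-0.729,0.074,0,1],[0,-0.035,0,-0.729,0.074,0,1]]]'
python3 - <<'E'
from h import *
s=robot.read_state();print(s["joint_positions"].round(2))
c=robot.read_camera("wrist");cv2.imwrite("pics/w1.png",c["img"])
E
```

```text
time_s: 2.35
tool_pos: [0.5506, 0.0641, 0.3098]
tcp_rot: [-2.409, -0.005, 3.044]
contact_force: [0.8, -1.1, 0.5]
width: 0.0914
[-0.41  0.48 -0.12  1.61  0.62  1.56  0.76]
```

View pics/w1.png

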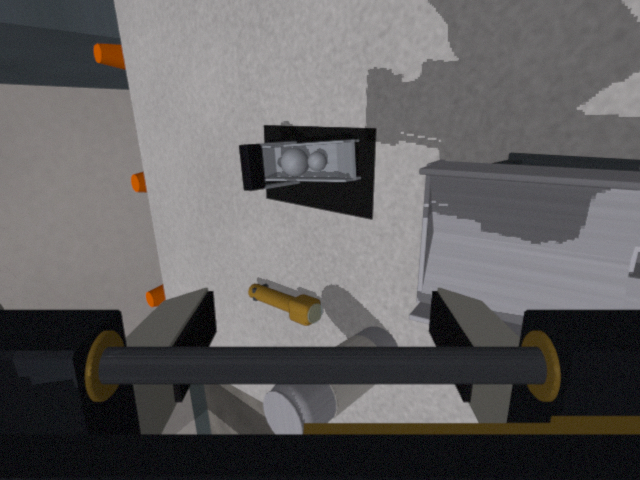

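The wrist view shows the 42° tilt is reachable, with the scoop at (305,160) and the ramp feed at right. Next I'll move over the scoop.

```bash
python3 - <<'E'
from h import *
a=Rot.from_rotvec([-.729,.074,0]);print((Rot.from_rotvec([0,0,.1])*a.inv()).as_rotvec().round(3))
E
```

```text
[ 0.732 -0.037  0.095]
```

```bash
python3 -m pendant '[[[-0.006,-0.035,0,0.12,-0.006,0.016,1],[-0.012,-0.07,0,0.24,-0.012,0.031,1],[-0.018,-0.105,0,0.36,-0.018,0.047,1],[-0.025,-0.14,0,0.48,-0.024,0.062,1],[-0.032,-0.175,-0.01,0.6,-0.03,0.078,1],[-0.039,-0.21,-0.025,0.732,-0.037,0.095,1],[-0.046,-0.24,-0.045,0.732,-0.037,0.095,1],[-0.05,-0.27,-0.065,0.732,-0.037,0.095,1]]]'
python3 -m pendant '[[[-0.001,-0.025,-0.025,0,0,0,1],[-0.002,-0.033,-0.045,0,0,0,1],[-0.002,-0.033,-0.045,0,0,0,1],[-0.002,-0.033,-0.045,0,0,0,1],[-0.002,-0.033,-0.045,0,0,0,1],[-0.002,-0.033,-0.045,0,0,0,1],[-0.002,-0.033,-0.045,0,0,0,1],[-0.002,-0.033,-0.045,0,0,0,1]]]'
python3 - <<'E'
from h import *
s=robot.read_state();print(s["joint_positions"].round(2),s["tool_pos"],s["tcp_rot"])
c=robot.read_camera("wrist");cv2.imwrite("pics/w2.png",c["img"])
w=wristcam(s,c);
# predicted handle top corners
for X in([.4975,-.2365,.112],[.5245,-.2365,.112],[.4705,-.2365,.112],[.5205,-.147,.03]):
    q=w["R"]@np.array(X)+w["t"];print(q[0]/q[2]*c["fx"]+c["cx"],q[1]/q[2]*c["fy"]+c["cy"])
E
```

```text
time_s: 3.27
tool_pos: [0.5002, -0.2128, 0.2499]
tcp_rot: [-3.14, 0.007, 3.133]
contact_force: [0.8, -0.9, -0.6]
width: 0.0917
time_s: 3.93
tool_pos: [0.5003, -0.238, 0.2035]
tcp_rot: [-3.141, 0.002, -3.14]
contact_force: [-0.5, -0.8, -0.1]
width: 0.0919
[ 0.39  0.35  0.01  1.86 -0.    0.93  1.97] [ 0.49983463 -0.23833059  0.2029463 ] [-3.14113856e+00  6.09111643e-04 -3.14036586e+00]
323.08836179737307 254.49606768214113
323.0469891931448 297.0344338223518
323.13260311458527 209.00815641330118
436.3433255165785 248.34010705957556
```

View pics/w2.png

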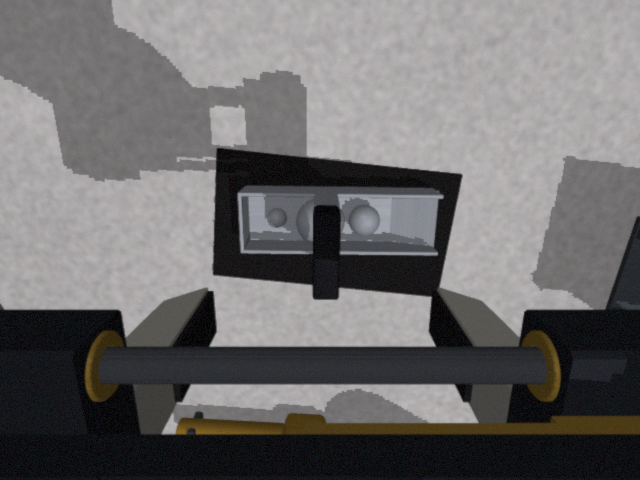

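The wrist view shows the handle at columns 314–340, rows 206–298, which is about 2 mm towards +y of my estimate. I'll descend and grip.

```bash
python3 -m pendant '[[[-0.001,0.002,-0.03,0,0,-0.01,1],[-0.002,0.0035,-0.06,0,0,-0.01,1],[-0.002,0.0035,-0.085,0,0,-0.01,1],[-0.002,0.0035,-0.096,0,0,-0.01,1],[-0.002,0.0035,-0.096,0,0,-0.01,1],[-0.002,0.0035,-0.096,0,0,-0.01,0.35],[-0.002,0.0035,-0.096,0,0,-0.01,0.25],[-0.002,0.0035,-0.096,0,0,-0.01,0.2]]]' 45
python3 -m pendant '[[[0,0,0,0,0,0,0],[0,0,0,0,0,0,0],[0,0,0,0,0,0,0],[0,0,0,0,0,0,0],[0,0,0,0,0,0,0],[0,0,0,0,0,0,0],[0,0,0,0,0,0,0],[0,0,0,0,0,0,0]]]' 45
```

```text
time_s: 4.75
tool_pos: [0.4986, -0.236, 0.1079]
tcp_rot: [-3.14, 0.002, 3.131]
contact_force: [-0.2, 0.3, -0.3]
width: 0.0763
time_s: 5.42
tool_pos: [0.4972, -0.2354, 0.1061]
tcp_rot: [-3.142, -0.001, 3.131]
contact_force: [0.8, -0.9, 1.5]
width: 0.023
```

```bash
python3 -m pendant '[[[0,0,0,0,0,0,0],[0,0,0,0,0,0,0],[0,0,0,0,0,0,0],[0,0,0,0,0,0,0],[0,0,0,0,0,0,0],[0,0,0,0,0,0,0],[0,0,0,0,0,0,0],[0,0,0,0,0,0,0]]]' 45
```

```text
time_s: 6.08
tool_pos: [0.4972, -0.2358, 0.1062]
tcp_rot: [-3.141, -0.001, 3.131]
contact_force: [0.3, -3.0, -0.6]
width: 0.0159
```

```bash
python3 -m pendant '[[[0,0,0.005,0,0,0,0],[0,0,0.015,0,0,0,0],[0,0,0.03,0,0,0,0],[0,0,0.05,0,0,0,0],[0,0,0.07,0,0,0,0],[0,0,0.085,0,0,0,0],[0,0,0.095,0,0,0,0],[0,0,0.1,0,0,0,0]]]'
python3 - <<'E'
from h import *
for n in("side","wrist"):
    c=robot.read_camera(n);cv2.imwrite(f"pics/{n}3.png",c["img"])
E
```

```text
time_s: 6.75
tool_pos: [0.4977, -0.235, 0.2078]
tcp_rot: [-3.141, 0.001, 3.132]
contact_force: [-0.2, 0.2, -5.9]
width: 0.0158
```

View pics/side3.png

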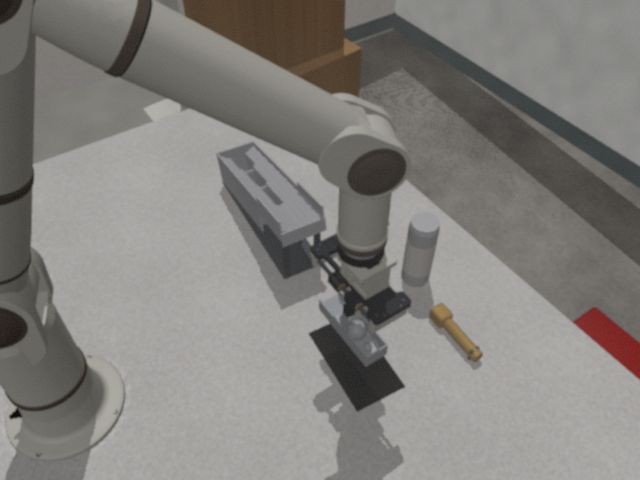

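View pics/wrist3.png

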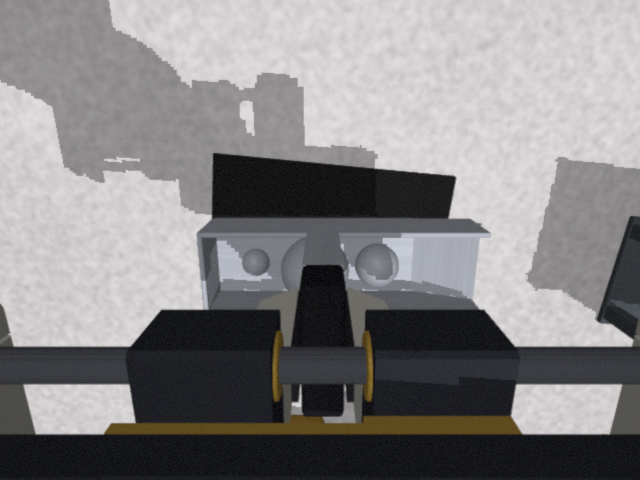

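The scoop is held firmly and level, and all three balls are inside (wrist view: 256, 300 and 377 in columns). Next I'll carry it to the ramp.

```bash
sed -i 's/(x+0.198)/(x+0.196)/' h.py; python3 - <<'E'
from h import *
np.set_printoptions(precision=4,suppress=True)
p0=robot.read_state()["tool_pos"];print(p0)
for lx,lz,th in((-.17,.2,0),(-.145,.195,0),(-.145,.177,10),(-.145,.170,15),(-.145,.165,20),(-.145,.162,24),(-.145,.16,28),(-.145,.158,32),(-.145,.157,36),(-.145,.157,42)):
    r=tcp_for(lx,lz,np.radians(th));w=np.radians(th)*np.array([-D[1],D[0]]);print(lx,lz,th,r[0],r[0]-p0,r[1:],w)
E
```

```text
[ 0.4963 -0.2349  0.2049]
-0.17 0.2 0 [ 0.542  -0.0416  0.286 ] [0.0457 0.1934 0.0811] (np.float64(27.71052631578949), np.float64(54.939337836035996)) [-0.  0.]
-0.145 0.195 0 [ 0.5446 -0.0167  0.281 ] [0.0482 0.2182 0.0761] (np.float64(22.00000000000002), np.float64(33.91239381724567)) [-0.  0.]
-0.145 0.177 10 [ 0.5462 -0.0005  0.2771] [0.0499 0.2344 0.0723] (np.float64(11.672461729823253), np.float64(21.777891442936376)) [-0.1736  0.0176]
-0.145 0.17 15 [0.5471 0.0085 0.2761] [0.0508 0.2434 0.0712] (np.float64(8.45801859242909), np.float64(17.92688000164183)) [-0.2605  0.0265]
-0.145 0.165 20 [0.5481 0.0179 0.2763] [0.0517 0.2528 0.0714] (np.float64(7.28763840988858), np.float64(16.18842044555932)) [-0.3473  0.0353]
-0.145 0.162 24 [0.5489 0.0257 0.2768] [0.0525 0.2607 0.0719] (np.float64(7.42647410428135), np.float64(15.862033563299043)) [-0.4167  0.0423]
-0.145 0.16 28 [0.5497 0.0338 0.2777] [0.0533 0.2688 0.0728] (np.float64(8.673233563052912), np.float64(16.578780876542215)) [-0.4862  0.0494]
-0.145 0.158 32 [0.5505 0.0421 0.2781] [0.0542 0.277  0.0732] (np.float64(10.073087978764079), np.float64(16.291789514703392)) [-0.5556  0.0564]
-0.145 0.157 36 [0.5514 0.0505 0.2789] [0.055  0.2854 0.074 ] (np.float64(12.681258142744817), np.float64(15.192671743603615)) [-0.6251  0.0635]
-0.145 0.157 42 [0.5527 0.0633 0.2805] [0.0563 0.2982 0.0756] (np.float64(18.64242559009441), np.float64(15.085433742138054)) [-0.7293  0.0741]
```

```bash
python3 -m pendant '[[[0.001,0.003,0.006,0,0,0,0],[0.003,0.01,0.016,0,0,-0.01,0],[0.005,0.022,0.03,0,0,-0.02,0],[0.008,0.038,0.048,0,0,-0.035,0],[0.012,0.056,0.062,0,0,-0.05,0],[0.016,0.076,0.072,0,0,-0.065,0],[0.021,0.096,0.08,0,0,-0.08,0],[0.025,0.116,0.083,0,0,-0.09,0]]]'
python3 -m pendant '[[[0.004,0.02,0.001,0,0,0,0],[0.008,0.04,0.001,0,0,0,0],[0.012,0.057,0.001,0,0,0,0],[0.016,0.072,0.001,0,0,0,0],[0.019,0.084,0.001,0,0,0,0],[0.021,0.093,0.001,0,0,0,0],[0.022,0.099,0.001,0,0,0,0],[0.023,0.102,0.001,0,0,0,0]]]'
python3 - <<'E'
from h import *
print(robot.read_state()["tool_pos"],robot.read_state()["tcp_rot"])
for n in("side","top","wrist"):
    c=robot.read_camera(n);cv2.imwrite(f"pics/{n}4.png",c["img"])
E
```

```text
time_s: 7.72
tool_pos: [0.5235, -0.1178, 0.2917]
tcp_rot: [3.142, 0.003, 3.041]
contact_force: [0.2, 0.2, -5.5]
width: 0.0158
time_s: 8.38
tool_pos: [0.5452, -0.0165, 0.2903]
tcp_rot: [3.142, -0.001, 3.042]
contact_force: [-0.1, 0.6, -6.1]
width: 0.0158
[ 0.54525369 -0.01738531  0.29018767] [-3.14133959e+00 -7.50356147e-04  3.04163000e+00]
```

View pics/side4.png

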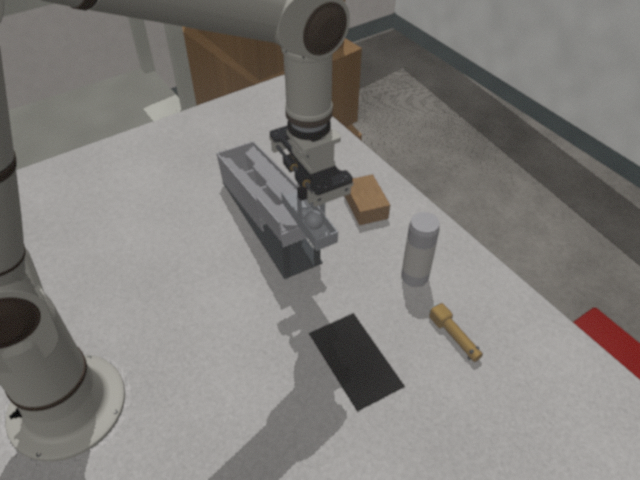

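View pics/wrist4.png

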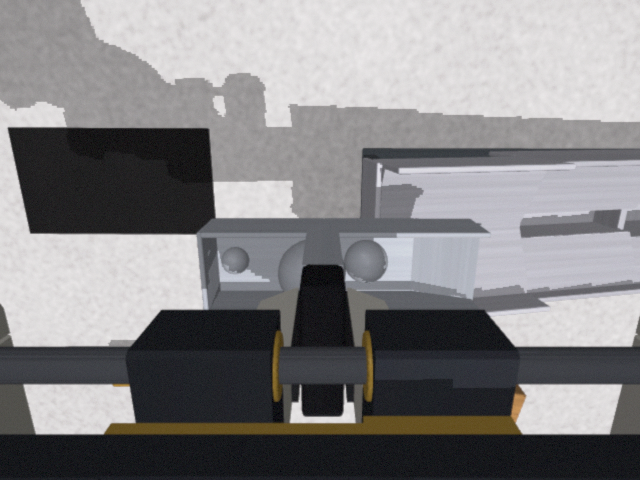

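View pics/top4.png

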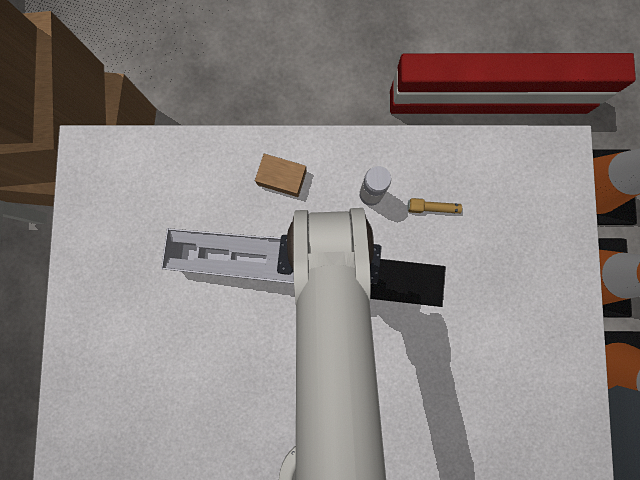

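```bash
python3 - <<'E'
from h import *
s=robot.read_state();w=wristcam(s,robot.read_camera("wrist"))
L=np.array([-D[1],D[0]])
for p,z in(((521,212),.116),((521,236),.116),((380,165),.182),((382,172),.156)):
    q=plane(w,p,z);print(q,(q[:2]-HI)@D-.196,(q[:2]-HI)@L)
print((s["tool_pos"][:2]-HI)@L)
E
```

```text
[0.55213359 0.13617842 0.116     ] -0.08113339688245859 0.00791492538878878
[0.57159094 0.13694198 0.116     ] -0.0784074572606614 -0.011365653915477253
[0.49684366 0.02189033 0.182     ] -0.20042381176331608 0.051372271831221165
[0.50478576 0.02619978 0.156     ] -0.1953338213871165 0.04390633001309516
-0.0007003159381063336
```

```bash
python3 -m pendant '[[[0.0003,0.001,0,-0.012,0.001,0,0],[0.0005,0.002,0,-0.024,0.002,0,0],[0.001,0.003,-0.001,-0.036,0.004,0,0],[0.001,0.004,-0.001,-0.048,0.005,0,0],[0.001,0.005,-0.002,-0.06,0.006,0,0],[0.001,0.006,-0.002,-0.07,0.007,0,0],[0.001,0.006,-0.002,-0.07,0.007,0,0],[0.001,0.006,-0.002,-0.07,0.007,0,0]]]'
python3 -m pendant '[[[0,0,0,0,0,0,0],[0,0,0,0,0,0,0],[0,0,0,0,0,0,0],[0,0,0,0,0,0,0],[0,0,0,0,0,0,0],[0,0,0,0,0,0,0],[0,0,0,0,0,0,0],[0,0,0,0,0,0,0]]]'
python3 - <<'E'
from h import *
print(robot.read_state()["tool_pos"],robot.read_state()["tcp_rot"])
for n in("wrist",):
    c=robot.read_camera(n);cv2.imwrite(f"pics/{n}5.png",c["img"])
E
```

```text
time_s: 9.45
tool_pos: [0.5462, -0.0109, 0.2881]
tcp_rot: [-3.071, -0.001, 3.042]
contact_force: [-0.1, 0.1, -5.3]
width: 0.0155
time_s: 10.12
tool_pos: [0.5462, -0.0115, 0.2882]
tcp_rot: [-3.071, -0.001, 3.041]
contact_force: [-0.4, -0.5, -5.0]
width: 0.0158
[ 0.54623353 -0.01143163  0.28817941] [-3.07115635e+00 -5.91586768e-04  3.04144070e+00]
```

View pics/wrist5.png

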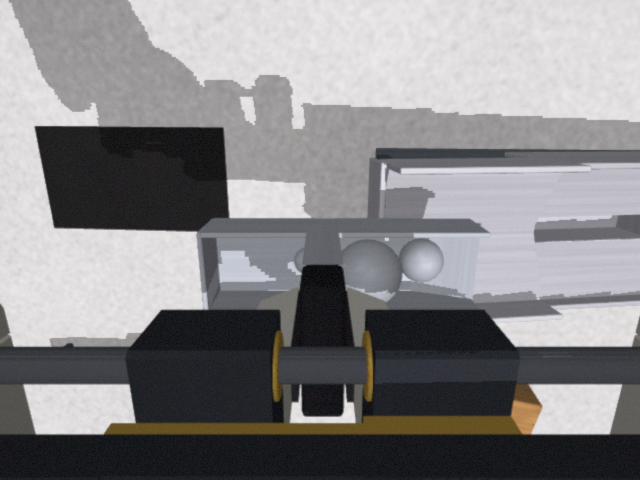

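All three balls have rolled to the lip bend (medium 421, large 370, small 303). I'll tip slowly from here.

```bash
python3 -m pendant '[[[0,0.001,-0.001,-0.012,0.001,0,0],[0.0005,0.0025,-0.002,-0.024,0.002,0,0],[0.0005,0.004,-0.003,-0.036,0.004,0,0],[0.001,0.005,-0.004,-0.048,0.005,0,0],[0.001,0.006,-0.004,-0.06,0.006,0,0],[0.001,0.008,-0.005,-0.072,0.007,0,0],[0.001,0.009,-0.005,-0.084,0.008,0,0],[0.001,0.01,-0.006,-0.096,0.01,0,0]]]'
python3 -m pendant '[[[0,0.001,-0.001,-0.012,0.001,0,0],[0.0005,0.0025,-0.002,-0.024,0.002,0,0],[0.0005,0.004,-0.003,-0.036,0.004,0,0],[0.001,0.005,-0.004,-0.048,0.005,0,0],[0.001,0.006,-0.005,-0.06,0.006,0,0],[0.001,0.008,-0.006,-0.072,0.007,0,0],[0.001,0.009,-0.006,-0.084,0.008,0,0],[0.001,0.01,-0.006,-0.096,0.01,0,0]]]'
python3 - <<'E'
from h import *
print(robot.read_state()["tool_pos"],robot.read_state()["tcp_rot"])
for n in("wrist","side"):
    c=robot.read_camera(n);cv2.imwrite(f"pics/{n}6.png",c["img"] if n=="wrist" else cv2.resize(c["img"][120:290,200:400],None,fx=3,fy=3))
E
```

```text
time_s: 10.93
tool_pos: [0.5473, -0.001, 0.2823]
tcp_rot: [-2.974, -0.001, 3.042]
contact_force: [-0.2, 0.1, -5.9]
width: 0.0158
time_s: 11.6
tool_pos: [0.5482, 0.0089, 0.2761]
tcp_rot: [-2.877, -0.001, 3.042]
contact_force: [-0.7, -0.1, -5.4]
width: 0.0158
[0.54825417 0.0095392  0.27599757] [-2.87789495e+00 -1.59208870e-03  3.04266503e+00]
```

View pics/wrist6.png

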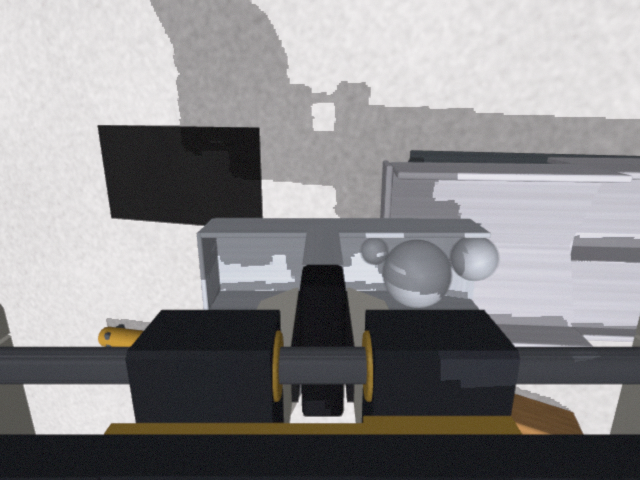

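View pics/side6.png

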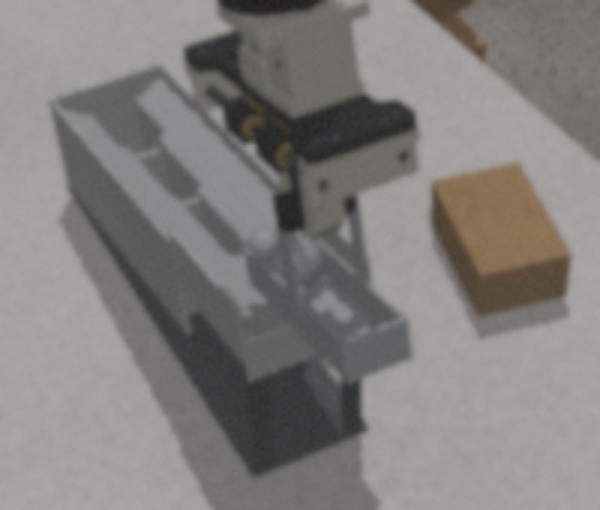

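The medium ball is at the lip at (475,258), with the large ball pushing behind it and the small one last. I'll keep tipping slowly.

```bash
python3 -m pendant '[[[0,0.001,0,-0.012,0.001,0,0],[0,0.0025,0,-0.024,0.002,0,0],[0,0.004,0,-0.036,0.004,0,0],[0.0005,0.005,0,-0.048,0.005,0,0],[0.0005,0.006,0,-0.06,0.006,0,0],[0.001,0.008,0,-0.072,0.007,0,0],[0.001,0.009,0,-0.084,0.008,0,0],[0.001,0.01,0,-0.096,0.01,0,0]]]'
python3 - <<'E'
from h import *
print(robot.read_state()["tool_pos"],robot.read_state()["tcp_rot"])
for n in("wrist",):
    c=robot.read_camera(n);cv2.imwrite(f"pics/{n}7.png",c["img"])
E
```

```text
time_s: 12.47
tool_pos: [0.5493, 0.019, 0.2761]
tcp_rot: [-2.781, -0.002, 3.042]
contact_force: [0.2, -0.0, -5.8]
width: 0.0157
[0.54919163 0.01955328 0.27588384] [-2.78128380e+00 -2.16985833e-03  3.04261659e+00]
```

View pics/wrist7.png

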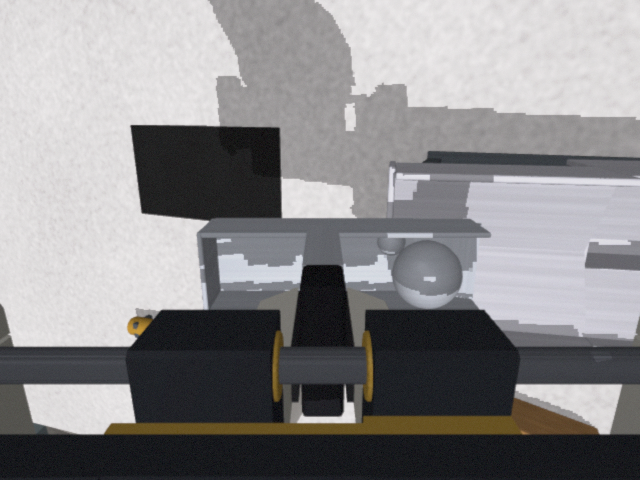

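The medium ball has left the scoop; the large and small balls remain.

```bash
python3 -m pendant '[[[0,0.001,0,-0.009,0.001,0,0],[0,0.002,0,-0.018,0.002,0,0],[0,0.003,0,-0.027,0.003,0,0],[0.0005,0.004,0,-0.036,0.004,0,0],[0.0005,0.005,0,-0.045,0.0045,0,0],[0.0005,0.006,0,-0.054,0.005,0,0],[0.0005,0.007,0,-0.063,0.006,0,0],[0.001,0.008,0,-0.072,0.007,0,0]]]'
python3 - <<'E'
from h import *
print(robot.read_state()["tool_pos"],robot.read_state()["tcp_rot"])
for n in("wrist","side"):
    c=robot.read_camera(n);cv2.imwrite(f"pics/{n}8.png",c["img"] if n=="wrist" else cv2.resize(c["img"][120:290,200:400],None,fx=3,fy=3))
E
```

```text
time_s: 13.28
tool_pos: [0.5502, 0.0268, 0.2762]
tcp_rot: [-2.708, -0.001, 3.041]
contact_force: [-0.2, -0.9, -4.9]
width: 0.0157
[0.55034396 0.02722199 0.2760978 ] [-2.70887606e+00 -1.47945158e-03  3.04204985e+00]
```

View pics/wrist8.png

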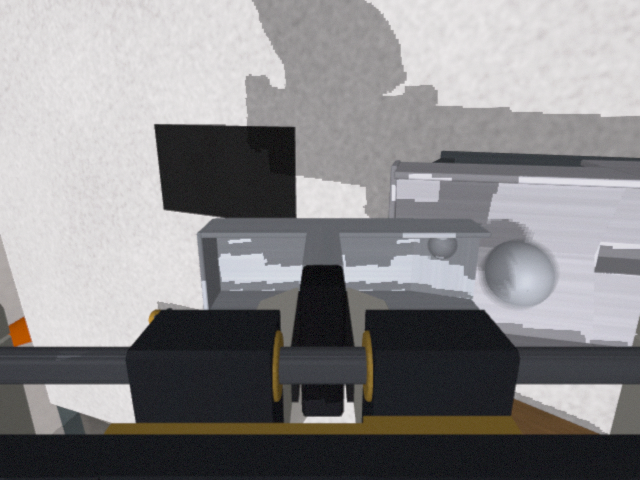

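View pics/side8.png

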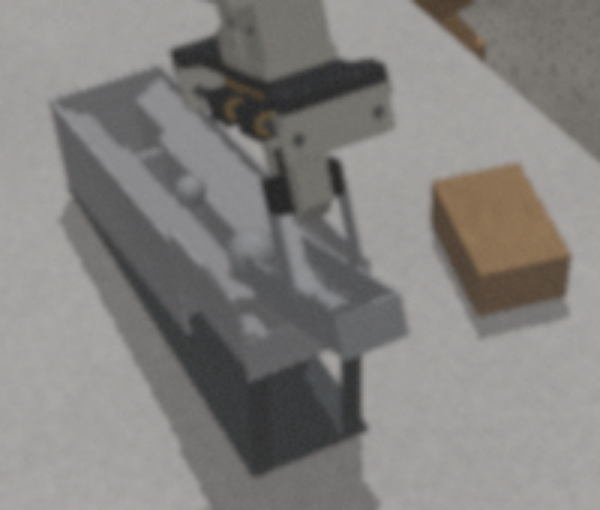

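The large ball has just rolled out (518,272), the medium one is travelling down the ramp (190,188 in the side crop), and the small one is at the lip (442,245). I'll hold and watch.

```bash
python3 -m pendant '[[[0,0,0,0,0,0,0],[0,0,0,0,0,0,0],[0,0,0,0,0,0,0],[0,0,0,0,0,0,0],[0,0,0,0,0,0,0],[0,0,0,0,0,0,0],[0,0,0,0,0,0,0],[0,0,0,0,0,0,0]]]'
python3 - <<'E'
from h import *
ims=[]
for n in("wrist","side"):
    c=robot.read_camera(n);ims.append(c["img"][180:350,300:640] if n=="wrist" else cv2.resize(c["img"][135:285,205:335],None,fx=3,fy=3))
cv2.imwrite("pics/w9.png",cv2.resize(ims[0],None,fx=2,fy=2));cv2.imwrite("pics/s9.png",ims[1])
E
```

```text
time_s: 14.15
tool_pos: [0.5502, 0.0266, 0.2762]
tcp_rot: [-2.709, -0.001, 3.041]
contact_force: [-0.3, 0.3, -2.6]
width: 0.016
```

View pics/w9.png

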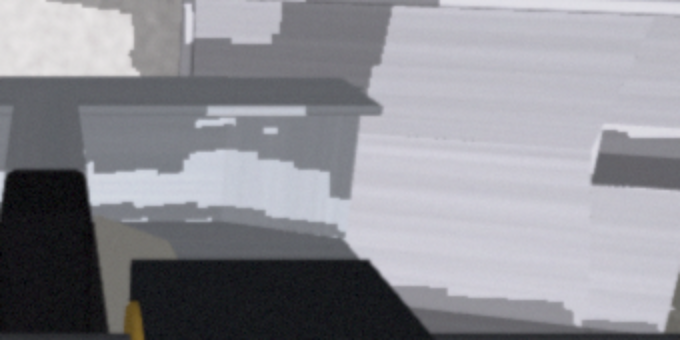

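View pics/s9.png

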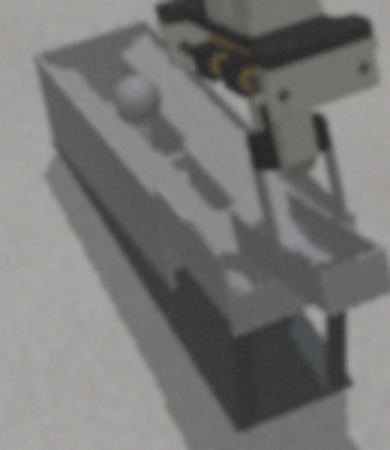

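The scoop is empty and the large ball is at the wide slot. I'll tip a little further to leave margin on criterion 1 and confirm it's empty.

```bash
python3 -m pendant '[[[0,0.004,0,-0.03,0.003,0,0],[0.0005,0.008,0.001,-0.06,0.006,0,0],[0.001,0.012,0.001,-0.09,0.009,0,0],[0.001,0.016,0.001,-0.12,0.012,0,0],[0.001,0.019,0.001,-0.15,0.015,0,0],[0.001,0.019,0.001,-0.15,0.015,0,0],[0.001,0.019,0.001,-0.15,0.015,0,0],[0.001,0.019,0.001,-0.15,0.015,0,0]]]'
python3 - <<'E'
from h import *
ims=[]
s=robot.read_state();print(s["tool_pos"],s["tcp_rot"])
c=robot.read_camera("side");cv2.imwrite("pics/s10.png",cv2.resize(c["img"][135:285,205:335],None,fx=4,fy=4))
c=robot.read_camera("top");cv2.imwrite("pics/t10.png",cv2.resize(c["img"][220:295,155:325],None,fx=4.7,fy=4.7))
E
```

```text
time_s: 15.02
tool_pos: [0.5513, 0.0455, 0.277]
tcp_rot: [-2.558, -0.002, 3.041]
contact_force: [0.2, 0.2, -2.0]
width: 0.0156
[0.55131694 0.04484461 0.27739485] [-2.55838486e+00 -8.42779925e-04  3.03977357e+00]
```

View pics/s10.png

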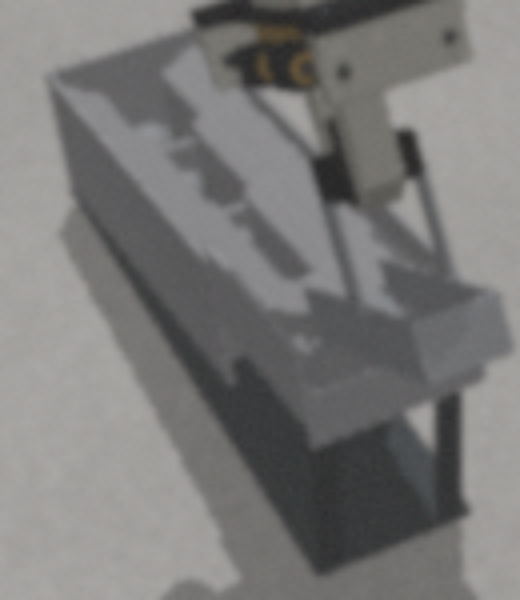

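View pics/t10.png

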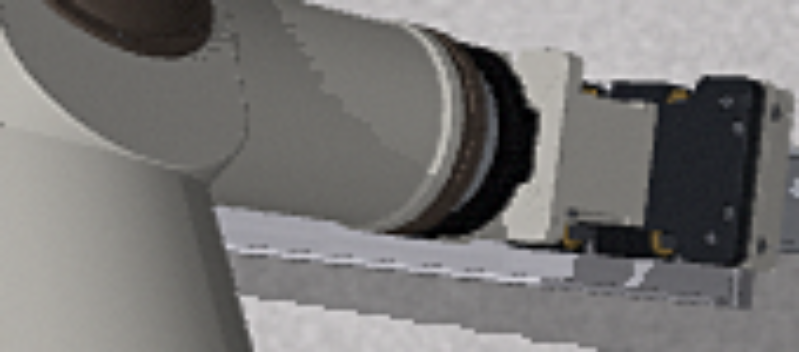

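```bash
python3 -m pendant '[[[0,-0.005,0.015,0.07,-0.007,0,0],[0,-0.015,0.035,0.165,-0.017,0,0],[-0.002,-0.035,0.05,0.27,-0.027,0,0],[-0.005,-0.06,0.055,0.375,-0.038,0,0],[-0.009,-0.09,0.055,0.48,-0.049,0,0],[-0.013,-0.12,0.055,0.582,-0.059,0,0],[-0.017,-0.15,0.055,0.582,-0.059,0,0],[-0.021,-0.18,0.05,0.582,-0.059,0,0]]]'
python3 -m pendant '[[[-0.005,-0.025,-0.02,0,0,0,0],[-0.01,-0.05,-0.045,0,0,0,0],[-0.015,-0.07,-0.07,0,0,0,0],[-0.019,-0.085,-0.095,0,0,0,0],[-0.022,-0.096,-0.115,0,0,0,0],[-0.022,-0.096,-0.13,0,0,0,0],[-0.022,-0.096,-0.14,0,0,0,0],[-0.022,-0.096,-0.14,0,0,0,0]]]'
python3 - <<'E'
from h import *
s=robot.read_state();print(s["tool_pos"],s["tcp_rot"])
c=robot.read_camera("side");cv2.imwrite("pics/s11.png",c["img"])
c=robot.read_camera("top");cv2.imwrite("pics/t11.png",cv2.resize(c["img"][220:295,155:325],None,fx=4.7,fy=4.7,interpolation=cv2.INTER_CUBIC))
E
```

```text
time_s: 15.88
tool_pos: [0.5291, -0.1396, 0.329]
tcp_rot: [3.141, 0.002, 3.036]
contact_force: [0.8, -0.6, -2.8]
width: 0.0154
time_s: 16.55
tool_pos: [0.5064, -0.23, 0.185]
tcp_rot: [3.139, -0.005, 3.041]
contact_force: [-0.1, -0.2, -2.5]
width: 0.0161
[ 0.50845855 -0.23005101  0.18757884] [ 3.13954776e+00 -9.01460373e-04  3.04225079e+00]
```

View pics/s11.png

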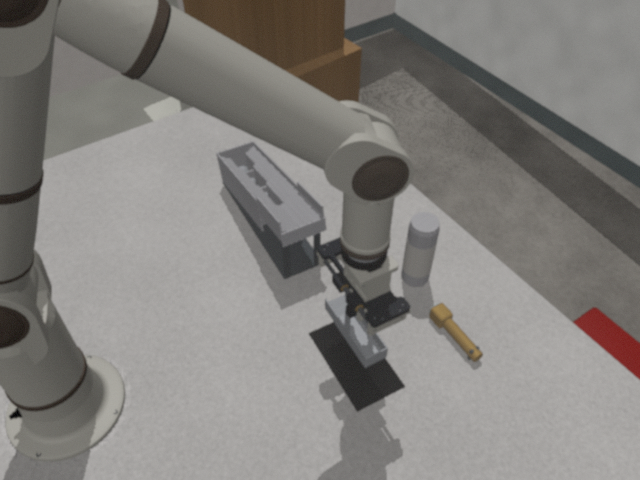

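View pics/t11.png

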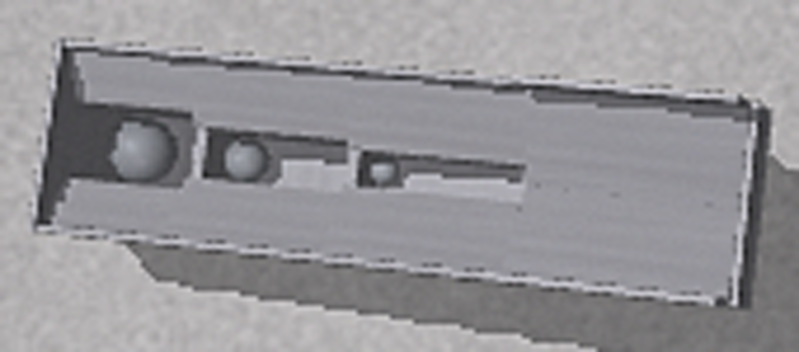

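The top view shows every ball in its own pocket: large (140,150), medium (245,160), small (383,173). Now I'll place the scoop.

```bash
python3 -m pendant '[[[0,0,-0.015,0,0,0,0],[0,0,-0.03,0,0,0,0],[0,0,-0.045,0,0,0,0],[0,0,-0.058,0,0,0,0],[0,0,-0.067,0,0,0,0],[0,0,-0.072,0,0,0,0],[0,0,-0.072,0,0,0,0],[0,0,-0.072,0,0,0,0]]]'
python3 - <<'E'
from h import *
s=robot.read_state();print(s["tool_pos"],s["tcp_rot"],s["contact_force"])
E
```

```text
time_s: 17.42
tool_pos: [0.5087, -0.2305, 0.1158]
tcp_rot: [3.14, -0.0, 3.042]
contact_force: [0.2, -0.8, -2.5]
width: 0.0154
[ 0.50901754 -0.23066699  0.11614656] [3.14015131e+00 8.25872478e-04 3.04160364e+00] [ 0.51884671  0.54733949 -2.20789367]
```

```bash
python3 -m pendant '[[[0,0,-0.002,0,0,0,0],[0,0,-0.004,0,0,0,0],[0,0,-0.006,0,0,0,0],[0,0,-0.0075,0,0,0,0],[0,0,-0.0085,0,0,0,0],[0,0,-0.009,0,0,0,0],[0,0,-0.009,0,0,0,0],[0,0,-0.009,0,0,0,0]]]'
```

```text
time_s: 18.18
tool_pos: [0.5082, -0.2303, 0.1062]
tcp_rot: [3.14, -0.001, 3.041]
contact_force: [-0.4, 1.0, 0.1]
width: 0.0159
```

Contact: the scoop's weight is off the gripper. Opening the jaws, then going straight up.

```bash
python3 -m pendant '[[[0,0,0,0,0,0,0.25],[0,0,0,0,0,0,0.3],[0,0,0,0,0,0,0.4],[0,0,0,0,0,0,0.6],[0,0,0,0,0,0,0.8],[0,0,0,0,0,0,0.8],[0,0,0,0,0,0,0.8],[0,0,0,0,0,0,0.8]]]'
python3 -m pendant '[[[0,0,0.005,0,0,0,0.8],[0,0,0.015,0,0,0,0.8],[0,0,0.035,0,0,0,0.8],[0,0,0.06,0,0,0,0.8],[0,0,0.09,0,0,0,0.8],[0,0,0.12,0,0,0,0.8],[0,0,0.15,0,0,0,0.8],[0,0,0.18,0,0,0,0.8]]]'
python3 -m pendant '[[[-0.005,0.01,0.02,0,0,0,0.8],[-0.01,0.03,0.02,0,0,0,0.8],[-0.02,0.06,0.02,0,0,0,0.8],[-0.03,0.09,0.02,0,0,0,0.8],[-0.04,0.12,0.02,0,0,0,0.8],[-0.05,0.15,0.02,0,0,0,0.8],[-0.06,0.18,0.02,0,0,0,0.8],[-0.07,0.2,0.02,0,0,0,0.8]]]'
python3 - <<'E'
from h import *
c=robot.read_camera("side");cv2.imwrite("pics/s12.png",c["img"])
c=robot.read_camera("top");cv2.imwrite("pics/t12.png",c["img"]);cv2.imwrite("pics/t12s.png",cv2.resize(c["img"][250:315,360:455],None,fx=8,fy=8,interpolation=cv2.INTER_CUBIC))
E
```

```text
time_s: 18.85
tool_pos: [0.5083, -0.2304, 0.1062]
tcp_rot: [3.14, -0.001, 3.042]
contact_force: [0.9, -0.1, -0.1]
width: 0.063
time_s: 19.52
tool_pos: [0.508, -0.2304, 0.2888]
tcp_rot: [3.14, 0.0, 3.041]
contact_force: [-0.2, 0.0, 0.9]
width: 0.0734
time_s: 20.18
tool_pos: [0.4375, -0.0275, 0.3072]
tcp_rot: [3.139, 0.0, 3.044]
contact_force: [0.0, 0.6, 1.3]
width: 0.0737
```

View pics/s12.png

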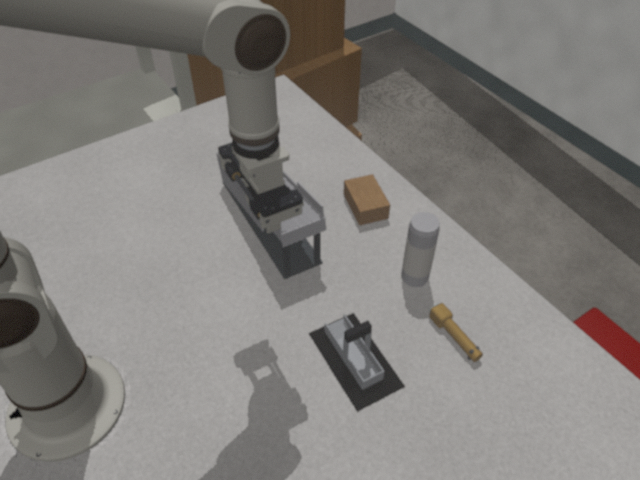

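View pics/t12.png

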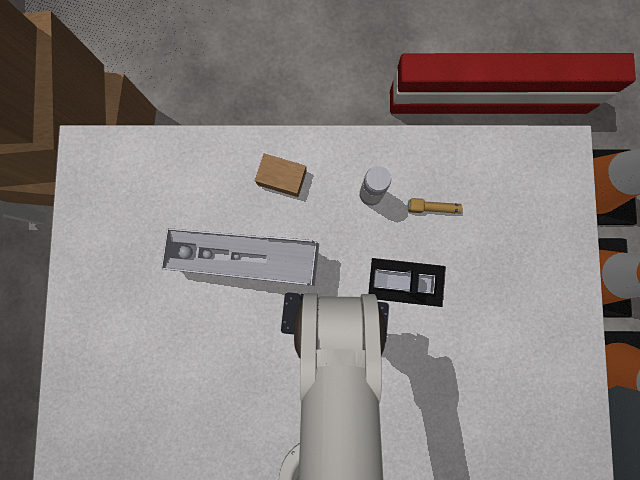

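View pics/t12s.png

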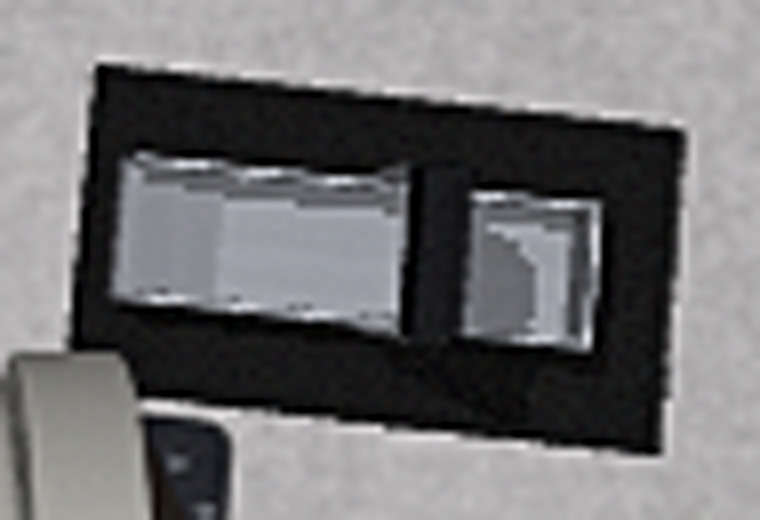

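The scoop stands upright and empty in the middle of the mat (crop 110–600, 155–350). All three balls are in their pockets, and the bystanders are at the same pixels as at the start. Settling, then handing in.

```bash
python3 -m pendant '[[[0,0,0,0,0,0,0.8],[0,0,0,0,0,0,0.8],[0,0,0,0,0,0,0.8],[0,0,0,0,0,0,0.8],[0,0,0,0,0,0,0.8],[0,0,0,0,0,0,0.8],[0,0,0,0,0,0,0.8],[0,0,0,0,0,0,0.8]]]'
python3 -c "
from plant import robot
print(robot.job_done())"
```

```text
time_s: 21.05
tool_pos: [0.4382, -0.0304, 0.3061]
tcp_rot: [3.14, -0.001, 3.041]
contact_force: [-1.0, -0.3, 0.3]
width: 0.0735
the job is handed in; nothing more can be done
None
```

The balls are sorted and the scoop is back on its mat; I handed the job in at about 21 s, well inside the 58 s limit. It reported no verdict, so this rests on my own last checks.

- **Tipping:** I held the scoop by its handle with the lip about 15 mm past the feed point and about 30 mm above the ramp's valley. I tipped it slowly to about 33°, and the balls rolled out one after another.
- **Balls:** The last top picture shows the large, medium and small balls each down in its own slot. I judged this by eye and did not measure their depth in the pockets.
- **Scoop:** It stands upright and empty. From the tool's position at release, it is within about 2 mm of my estimate of the mat's centre.
- **Bystanders and arm:** The spray can, carton and torch are at the same picture positions as at the start. The arm is clear of everything.

No check failed. The only disagreements were 2 to 4 mm between camera measurements of the ramp's length and of the handle's position. I corrected for both.

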